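# Touch-test the primer on the paint spoon

### The job

See whether the primer has dried: in the drying stand, rest your fingertips lightly, from above, on the rounded back of the bowl of the grey test spoon for about a second, then lift your hand off and well clear of it. The spoon is thin and only clipped in, so do not bend it hard, grip it or pull its wire up; the model parts clipped next to it are still wet and must not be touched, nor any clip, and nothing lying on the bench may be shifted.

Things in the scene. Friction and masses are not known exactly. Their poses are not given: they have to be found in the camera images.
- spoon_bowl: bowl of the plastic test spoon in grey primer, held level by its clip, rounded back up, among four grey model parts at one of five places in the stand. Oval 66 mm long (x), 43 wide (y), domed 11 high. Origin: its crown (highest point, mid-bowl), 0.12 to 0.15 m above the bench; z up, +x to the handle (jaws 83 mm away). Pressed at the crown it springs down about 3.6 mm per N and comes back
- spoon (a joint): bend of the spoon at its clip, rad: 0 as it hangs free, positive with the bowl pressed down (0.1 is about 8 mm at the crown), negative with the bowl lifted
- spoon_stick (a joint): how far the spoon's wire has been pulled up out of its hole, m: 0 as it stands
- spoon_clip: the small steel alligator clip (43 mm long, 9 mm wide) at the end of the spoon's wire that holds the handle. Origin on the wire's axis at its foot, like the wires below; the jaws end 63 mm to -x and 120 mm up; z up
- stand: drying stand: pale drilled wooden block, 80 (x) x 400 (y) x 35 mm high, fixed. Origin: centre of its underside, 3 mm above the bench; x away from the robot, y along the row, z up. Five bent wires stand 80 mm apart along y and hold their parts out over its front (-x), about 0.12 m up; nothing on them is higher than 0.18 m; a neighbour's part is at least 50 mm from the spoon's crown
- wing_stick: wire and clip with a tapered aircraft wing half (112 mm long, 46 mm wide at the root), 116 mm up. Origin: on the wire's axis, level with the stand's underside give or take 12 mm; z up, the part reaches to -x. Grey primer, still wet: must not be touched.
- tank_stick: wire and clip with a teardrop drop tank (91 mm long, 22 mm thick), 112 mm up. Origin: on the wire's axis, level with the stand's underside give or take 12 mm; z up, the part reaches to -x. Grey primer, still wet: must not be touched.
- prop_stick: wire and clip with a three-bladed propeller (74 mm across, upright disc 81 mm in front of the wire), 118 mm up. Origin: on the wire's axis, level with the stand's underside give or take 12 mm; z up, the part reaches to -x. Grey primer, still wet: must not be touched.
- cockpit_stick: wire and clip with a small cockpit tub (68 x 27 mm, 27 mm high, seat and instrument panel), 110 mm up. Origin: on the wire's axis, level with the stand's underside give or take 12 mm; z up, the part reaches to -x. Grey primer, still wet: must not be touched.
- jar_a: loose paint jar with white cap, 33 mm across, 42 mm tall, in front of the stand; origin under its centre
- jar_b: second loose paint jar, same size, in front of the stand; origin under its centre
- cement: loose square glass cement bottle 40 x 40 mm with white cap, 77 mm tall; origin under its centre
- fuselage_half: loose bare grey aircraft fuselage half, 190 x 50 x 15 mm, lying on the mat; origin under its middle
- bare_spoon: loose unpainted white plastic spoon lying on the mat, 145 mm long; not the one to be touched; origin under its bowl
- hobby_knife: loose hobby knife, 126 mm long, 10 mm thick, lying on the mat; origin under its middle
- sanding_stick: loose sanding stick 150 x 18 x 4 mm lying on the mat under the clipped parts; origin under its middle

How it is judged (in metres and radians):
On the way:
1. the fingertips rest on the bowl of the grey spoon in the stand (contact force between the fingers and spoon_bowl above 0.3 N), for 0.6 s.
At the end, for the whole second after the job is handed in: Fingertips have rested on the bowl (over 0.3 N) for 0.6 s unbroken; grasp point now over 90 mm from the crown; spoon free and still (bend within 0.03 rad), its wire within 3 mm of fully in; the other parts and all loose things within 10 mm of where they were (distance between the grasp point and spoon_bowl above 0.09 m and value of joint spoon between -0.03 and 0.03 rad and velocity of joint spoon between -0.1 and 0.1 rad/s and value of joint spoon_stick below 0.003 m and distance of each of jar_a, jar_b, cement, fuselage_half, bare_spoon, hobby_knife, sanding_stick, wing_stick, tank_stick, prop_stick, cockpit_stick from where it was at the start of the episode below 0.01 m); the robot touches nothing.
It fails at once if the bowl is pressed hard (over 8 N) (contact force between spoon_bowl and anything else above 8 N).
It fails at once if a neighbouring part, its wire or any clip is touched (over 0.3 N) (contact force between any of wing_stick, tank_stick, prop_stick, cockpit_stick, spoon_clip and the fingers above 0.3 N or contact force between any of wing_stick, tank_stick, prop_stick, cockpit_stick, spoon_clip and the arm above 0.3 N).
It fails at once if the spoon is gripped, or touched from the side and not from above (grasp point less than 6 mm above the crown while touching) (z of the grasp point in the frame of spoon_bowl below 0.006 m and contact force between the fingers and spoon_bowl above 0.3 N).
It fails at once if the spoon is lifted: its bowl bent up over 0.08 rad or its wire pulled up over 4 mm (value of joint spoon below -0.08 rad or value of joint spoon_stick above 0.004 m).
It fails at once if something lying on the bench is shifted by more than 10 mm (distance of any of jar_a, jar_b, cement, fuselage_half, bare_spoon, hobby_knife, sanding_stick from where it was at the start of the episode above 0.01 m).
It also fails if it takes over 32 s, if anything falls off the work surface, if the arm or the gripper's body presses on something with over 40 N, if the wrist force passes 120 N, or if a joint passes its speed limit or range.

### The arm

A 6-joint arm with a two-finger parallel gripper is mounted at the origin on the work surface. World frame = base frame: x ahead of the robot, y to its left, z up, the work surface at z = 0. Lengths are in mm, angles in rad, forces in N, time in s.
With the tool pointing down it reaches from about 350 to 875 mm from the base axis. Payload 4.2 kg.
Tool frame: the origin (TCP) lies at the very end of the fingers, on their centre line; the grasp point (between the pads) lies 19 mm behind it (ctrl.grip_point_offset is the distance from the TCP to the grasp point, in mm); z points along the fingers, y is the line along which they close (so a half turn about z gives the same grasp; the last joint's range is limited). The gripper opens to 85 mm and grips with 20 to 120 N. Pads are 22 mm wide; open, the fingers measure 114 mm over their backs; the gripper's body (76 mm by 85 mm) begins 54 mm behind the grasp point. The pads swing forward as they close: fully open they stand 13 mm farther back than shut.
Start: joints at [-0.88, 0.385, 0.008, 0, -1.194, -0.259], TCP at [261.579, -567.605, 231.312] pointing down, gripper open.
Joint ranges: [-3.14, 3.14], [-1.21, 2.06], [-1.07, 1.41], [-3.16, 2.05], [-2.99, -0.16], [-3.1, 3.1]. Speed limits (rad/s): [2.79, 2.79, 3.14, 3.14, 3.14, 3.14].

### API

Orientations are given as a unit quaternion [x, y, z, w].
In Python, from workcell import ctrl gives the robot as it stands.
- The arm moves only by the tool arm_command, never from a script. Its argument "series" is a list of rows, each a list of 7 numbers: the shift along the tool's x, y, z in mm, then the turn, a rotation vector about the tool's x, y, z in degrees, then the gripper command: -1 is fully open, 1 is shut, values between are in proportion. In form: [[tx, ty, tz, rx, ry, rz, hand], ...]. A call has 1 to 8 rows; each row is the pose to reach, as a shift and turn from the pose commanded when the call began, along the tool's axes at that moment; what a row does not reach only later rows make up. A row lasts 1/12 s, in which the tool goes at most 41.7 mm and 7.16 degrees, less where a joint would pass 70% of its speed; a pose out of reach is approached as far as the arm can. A call with a gripper value outside its range is refused whole. The fingers move at their own pace and stop on an object; "squeeze" is the grip in N (left out, the last holds). Time passes only in rows, so rows that repeat a pose let the fingers close. It gives the time, the measured TCP pose, the force, the opening and the grip force at its end, in the units of the state.
- ctrl.state(): the state, without advancing time (a new reading comes with each control period).
- ctrl.get_image(name): name is "scene" or "top" or "wrist"; returns a dict with "img" (384x512x3 uint8, blue, green, red), "depth" (384x512 float32, mm along the optical axis (not along the pixel's ray), 0 where there is no reading), "mtx" (3x3 intrinsics, pixels), "world_to_cam" (4x4, takes a point from world to camera coordinates); the wrist camera has in their place "tool_from_camera" (4x4, takes a point from camera to tool coordinates, whose origin is the TCP and whose axes are the flange's). Camera axes: x right, y down, z forward; pixel columns grow to the right and rows downward; lengths in mm; the calibration is good to about 2 mm. A picture is of the moment at which its call begins: read the wrist's pose just before it.
- ctrl.close_job(): hands the job in; it is judged then, once.
The state is a dict: "time": time; "qpos": joint angles; "qd": joint speeds; "joint_efforts": joint torques, N m; "eef_pos": TCP position; "orientation": TCP orientation; "force": force on the tool from outside, world axes, zero at the start; "torque": the same for the moment, N m; "width": finger opening in mm; "gripper_force": force on a finger pad.
Only numpy, scipy, OpenCV 4.12 (cv2) and the standard library are available. Lean on these libraries where they do the work, as an engineer would, in place of code of your own. Each camera call takes 0.05 s, during which the arm holds its last target. There are 200 camera calls.

## Working session

There is one attempt and no reset: what is moved stays moved. The work goes in short steps, Python scripts to look and compute and a tool call to move; the robot and the scene stay as the last step left them, time stands still between calls to the robot, and variables do not carry over. Pictures are saved under pics/ and viewed, at most 10 in all, crops included, and the job is handed in when it is done.

Besides the shell and the picture viewer there is one more tool, called by a JSON object that holds its "method" and its "body". arm_command: Moves the arm, as the interface text tells. Its arguments: {"type":"object","properties":{"series":{"type":"array","items":{"type":"array","items":{"type":"number"}}},"squeeze":{"type":"number"}},"required":["series"]}

```bash
mkdir -p pics; python3 - <<'E'
from workcell import ctrl
import cv2,numpy as np
s=ctrl.state();print(s)
for n in("scene","top"):
    d=ctrl.get_image(n);cv2.imwrite(f"pics/{n}0.png",d["img"]);np.savez(f"{n}0.npz",**d)
    print(n,d["mtx"].tolist(),np.round(d["world_to_cam"],3).tolist())
E
```

```text
{'time': 0.0, 'qpos': array([-8.80388741e-01,  3.85525554e-01,  6.60779569e-03, -5.16325957e-04,
       -1.19397366e+00, -2.58607124e-01]), 'qd': array([ 0.00120792, -0.00036936,  0.00048525, -0.00037847, -0.00148488,
       -0.00132366]), 'joint_efforts': array([-7.24026504e-04, -3.92289662e+01,  1.88403422e+01,  4.18628767e+00,
       -4.65114426e-03, -1.64909528e-05]), 'eef_pos': array([ 261.34457199, -567.08699585,  230.23065898]), 'orientation': array([-2.14133686e-01,  9.76803772e-01,  1.04144381e-03, -2.65183806e-04]), 'force': array([-0.1809761 ,  0.48987469,  0.14769149]), 'torque': array([ 0.01616455,  0.03639109, -0.01006704]), 'gripper_force': 0.0, 'width': 85.65171980195083}
scene [[364.4458075108469, 0.0, 253.24756277913838], [0.0, 364.4458075108469, 187.16126581571862], [0.0, 0.0, 1.0]] [[0.616, 0.788, -0.001, -362.511], [0.514, -0.403, -0.757, -213.966], [-0.597, 0.466, -0.653, 1278.311], [0.0, 0.0, 0.0, 1.0]]
top [[387.43636615807446, 0.0, 257.5630879783903], [0.0, 387.43636615807446, 190.79704016956325], [0.0, 0.0, 1.0]] [[0.017, -1.0, -0.004, -5.917], [-0.994, -0.016, -0.109, 569.695], [0.109, 0.006, -0.994, 1218.219], [0.0, 0.0, 0.0, 1.0]]
```

View pics/scene0.png

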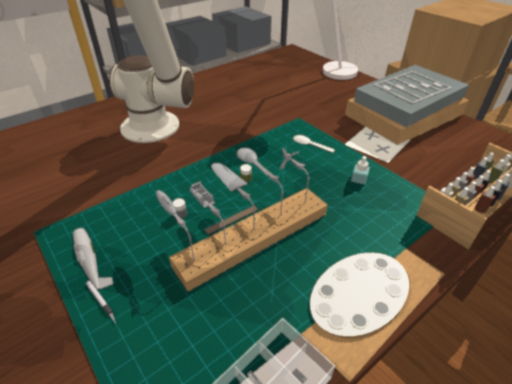

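View pics/top0.png

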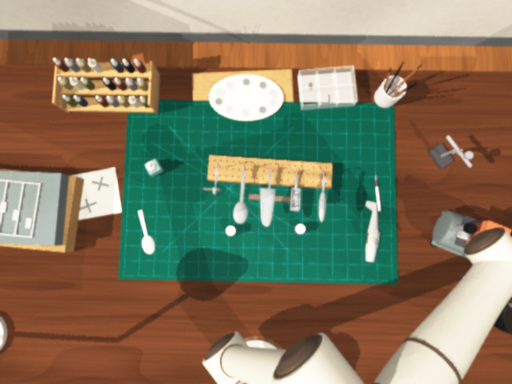

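The grey spoon is second from the left in the top view: bowl near (240,212), between the propeller (214,189) and the wing (267,207). In the scene view its bowl is near (247,155). I'll enlarge both views.

```bash
python3 - <<'E'
import cv2,numpy as np
a=cv2.imread("pics/top0.png")[150:240,195:295];b=cv2.imread("pics/scene0.png")[125:215,205:305]
r=lambda i:cv2.resize(i,None,fx=6,fy=6,interpolation=cv2.INTER_CUBIC)
cv2.imwrite("pics/ca.png",r(a));cv2.imwrite("pics/cb.png",r(b))
for n,(u0,u1,v0,v1) in dict(top=(232,250,200,224),scene=(238,258,147,166)).items():
    d=np.load(n+"0.npz");K=d["mtx"];T=np.linalg.inv(d["world_to_cam"])
    v,u=np.mgrid[v0:v1,u0:u1];z=d["depth"][v0:v1,u0:u1]
    P=np.stack([(u-K[0,2])/K[0,0]*z,(v-K[1,2])/K[1,1]*z,z],-1)@T[:3,:3].T+T[:3,3]
    m=P[...,2]>90;Q=P[m];print(n,m.sum(),Q.min(0).round(),Q.max(0).round(),np.median(Q,0).round(), Q[Q[:,2]>np.percentile(Q[:,2],80)].mean(0).round())
    if n=="top":print(np.where(m,P[...,2],0).astype(int))
E
```

```text
top 260 [465.  33. 129.] [530.  74. 147.] [495.  53. 139.] [497.  54. 143.]
[[  0   0   0   0   0   0   0   0 134 132 134   0   0   0   0   0   0   0]
 [  0   0   0   0   0   0   0 134 134 133 138   0   0   0   0   0   0   0]
 [  0   0   0   0   0   0 134 135 139 140 137 135   0   0   0   0   0   0]
 [  0   0   0   0   0 139 139 138 136 136 136 138 137   0   0   0   0   0]
 [  0   0   0   0 133 137 137 138 138 142 139 137 140 136   0   0   0   0]
 [  0   0   0 136 138 138 139 140 140 139 144 138 142 133   0   0   0   0]
 [  0   0   0 137 135 139 140 139 140 142 138 144 140 138 135   0   0   0]
 [  0   0 129 137 139 143 138 142 142 143 140 137 138 142 135   0   0   0]
 [  0   0 133 141 137 140 140 143 143 146 140 145 143 135 134   0   0   0]
 [  0   0 141 139 144 139 142 147 141 142 138 141 140 140 138 132   0   0]
 [  0   0 141 141 139 140 139 145 145 138 139 141 140 141 136 134   0   0]
 [  0 135 139 140 142 141 139 143 141 137 142 143 140 138 139 136   0   0]
 [  0 131 140 139 141 142 141 136 145 142 140 140 141 138 137 132   0   0]
 [  0 137 141 138 143 139 141 143 139 144 141 138
[... 160 characters left out ...]
38 129   0   0]
 [  0 134 137 140 139 141 137 139 137 144 140 137 139 137 138   0   0   0]
 [  0   0 135 138 140 140 139 140 143 141 138 138 140 136 134   0   0   0]
 [  0   0 139 135 134 139 141 143 141 141 139 139 136 138 131   0   0   0]
 [  0   0 129 137 140 137 139 141 142 136 138 134 136 137   0   0   0   0]
 [  0   0   0 134 138 142 135 138 138 141 134 136 136   0   0   0   0   0]
 [  0   0   0   0 135 132 134 140 137 137 134 133 135   0   0   0   0   0]
 [  0   0   0   0   0 133 134 137 138 136 136   0   0   0   0   0   0   0]
 [  0   0   0   0   0   0   0   0   0   0   0   0   0   0   0   0   0   0]]
scene 229 [ 467. -396.  130.] [1096.   71.  673.] [505.  48. 137.] [523.  33. 164.]
```

View pics/ca.png

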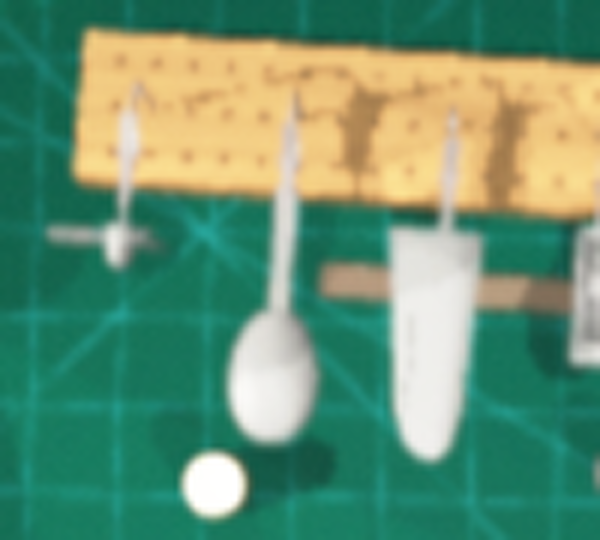

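View pics/cb.png

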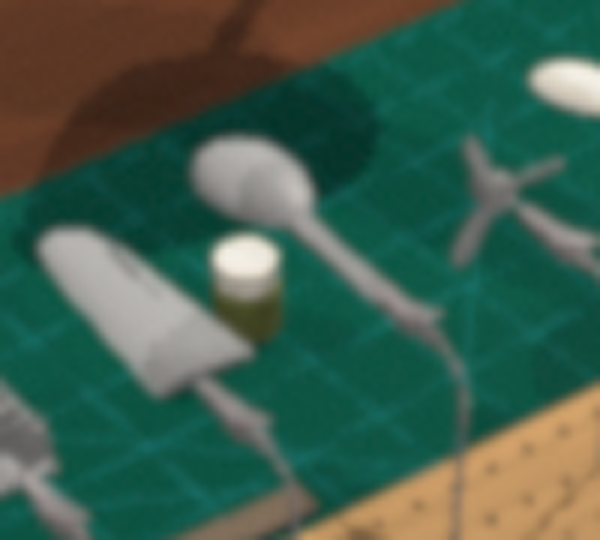

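Crown measured at about (497, 53, 141). Moving above it with fingers shut, squaring the tool to the world axes.

{"method": "arm_command", "body": {"series": [[-15,15,-5,0,0,3,1],[-45,44,-10,0,0,6,1],[-75,73,-15,0,0,9,1],[-105,103,-20,0,0,12,1],[-135,132,-20,0,0,15,1],[-165,162,-20,0,0,18,1],[-195,191,-20,0,0,21,1],[-225,221,-20,0,0,24.7,1]], "squeeze": 20}}

```text
time: 0.77
eef_pos: [372.2, -273.9, 251.1]
orientation: [0.001, 1.0, 0.0, -0.0]
force: [1.1, 1.0, 0.3]
width: 0.0
gripper_force: 0.0
```

{"method": "arm_command", "body": {"series": [[-15,40,0,0,0,0,1],[-30,79,0,0,0,0,1],[-45,118,0,0,0,0,1],[-60,157,0,0,0,0,1],[-75,196,0,0,0,0,1],[-90,235,0,0,0,0,1],[-103,269,0,0,0,0,1],[-113,295,0,0,0,0,1]]}}

```text
time: 1.43
eef_pos: [485.5, 22.0, 251.1]
orientation: [-0.001, 1.0, 0.0, -0.0]
force: [0.1, -0.4, -0.2]
width: -0.0
gripper_force: 0.0
```

{"method": "arm_command", "body": {"series": [[-6,17,0,0,0,0,1],[-10,28,0,0,0,0,1],[-11,30,0,0,0,0,1],[-11,30,0,0,0,0,1],[-11,30,0,0,0,0,1]]}}

```text
time: 1.85
eef_pos: [495.5, 48.3, 251.1]
orientation: [0.0, 1.0, -0.0, -0.0]
force: [0.2, 0.5, 0.7]
width: -0.0
gripper_force: 0.0
```

```bash
python3 - <<'E'
from workcell import ctrl
import cv2,numpy as np
s=ctrl.state();print(s["eef_pos"],s["orientation"],s["force"],s["time"])
d=ctrl.get_image("wrist");np.savez("w.npz",**d,e=s["eef_pos"]);K=d["mtx"];T=d["tool_from_camera"];print(T.round(2))
from scipy.spatial.transform import Rotation as R
Rw=R.from_quat(s["orientation"]).as_matrix()
W=np.eye(4);W[:3,:3]=Rw;W[:3,3]=s["eef_pos"];T=W@T
v,u=np.mgrid[:384,:512];z=d["depth"]
P=np.stack([(u-K[0,2])/K[0,0]*z,(v-K[1,2])/K[1,1]*z,z],-1)@T[:3,:3].T+T[:3,3]
m=(z>0)&(P[...,2]>105)&(P[...,2]<185)&(abs(P[...,1]-53)<32)&(P[...,0]>440)&(P[...,0]<532)
Q=P[m];print(len(Q))
if len(Q):print(np.percentile(Q,[1,50,99],axis=0).round(1)); t=Q[Q[:,2]>np.percentile(Q[:,2],90)];print(t.mean(0).round(1))
c=np.linalg.inv(T)@np.array([497,53,141,1]);print(K[:2,:2].diagonal()*c[:2]/c[2]+K[:2,2])
cv2.imwrite("pics/w.png",d["img"])
E
```

```text
[495.54019666  48.33815862 251.11711192] [ 9.42566079e-05  9.99999911e-01 -1.33829506e-04 -3.88652373e-04] [0.23431432 0.4823723  0.73898276] 1.85
[[ 0.0000e+00 -9.5000e-01 -3.2000e-01  8.1190e+01]
 [ 1.0000e+00  0.0000e+00 -0.0000e+00  5.0000e-02]
 [ 0.0000e+00 -3.2000e-01  9.5000e-01 -1.4233e+02]
 [ 0.0000e+00  0.0000e+00  0.0000e+00  1.0000e+00]]
2389
[[464.8  33.5 132.7]
 [491.9  53.1 139.5]
 [529.4  72.9 143. ]]
[495.5  53.  142.5]
[260.79427399 189.46783562]
```

View pics/w.png

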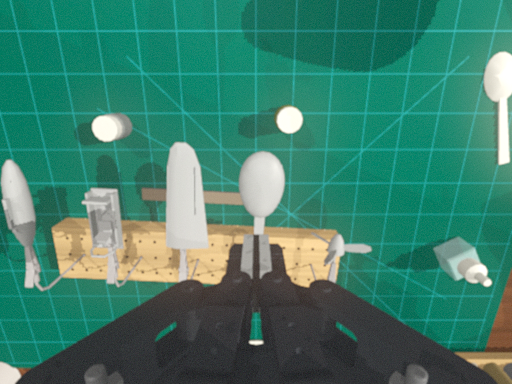

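The wrist view shows the spoon bowl at (262,185), wing at (187,195), propeller at (345,248). It agrees with the first measurement: crown (497, 53, 142). Descending.

{"method": "arm_command", "body": {"series": [[-1,4.5,10,0,0,0,1],[-1,4.5,35,0,0,0,1],[-1,4.5,60,0,0,0,1],[-1,4.5,80,0,0,0,1],[-1,4.5,92,0,0,0,1],[-1,4.5,98,0,0,0,1],[-1,4.5,100,0,0,0,1],[-1,4.5,100,0,0,0,1]]}}

```text
time: 2.57
eef_pos: [497.0, 53.3, 151.1]
orientation: [-0.0, 1.0, -0.0, -0.0]
force: [-1.0, -0.2, -0.2]
width: -0.4
gripper_force: 0.0
```

{"method": "arm_command", "body": {"series": [[0,0,2,0,0,0,1],[0,0,4,0,0,0,1],[0,0,6,0,0,0,1],[0,0,8,0,0,0,1],[0,0,10,0,0,0,1],[0,0,11,0,0,0,1],[0,0,11,0,0,0,1],[0,0,11,0,0,0,1]]}}

```text
time: 3.23
eef_pos: [497.0, 53.7, 140.4]
orientation: [-0.0, 1.0, -0.0, -0.0]
force: [0.0, -0.1, 1.2]
width: 0.1
gripper_force: 0.3
```

Contact seems to be starting; going down 4 mm more.

{"method": "arm_command", "body": {"series": [[0,0,1,0,0,0,1],[0,0,2,0,0,0,1],[0,0,3,0,0,0,1],[0,0,4,0,0,0,1],[0,0,4,0,0,0,1],[0,0,4,0,0,0,1],[0,0,4,0,0,0,1],[0,0,4,0,0,0,1]]}}

```text
time: 3.9
eef_pos: [496.9, 53.7, 136.3]
orientation: [-0.0, 1.0, -0.0, -0.0]
force: [-1.1, 0.6, 1.3]
width: 0.1
gripper_force: 1.1
```

```bash
python3 - <<'E'
from workcell import ctrl
import cv2,numpy as np
f=[]
for i in range(10):
    s=ctrl.state();f.append(s["force"]);d=ctrl.get_image("scene" if i%2 else "wrist")
    if i==8:w=d["img"]
f=np.array(f);print(s["eef_pos"],f.mean(0),f[:,2].round(2),s["time"])
r=lambda i:cv2.resize(i,(400,400),interpolation=cv2.INTER_CUBIC)
cv2.imwrite("pics/p.png",np.hstack([r(d["img"][120:200,210:290]),r(w[130:290,180:340])]))
E
```

```text
[496.91916218  53.65625089 136.26685011] [-1.82413563  0.5105032   1.90061841] [1.28 2.85 2.7  0.93 2.73 1.38 1.8  1.25 1.62 2.48] 4.35
```

View pics/p.png

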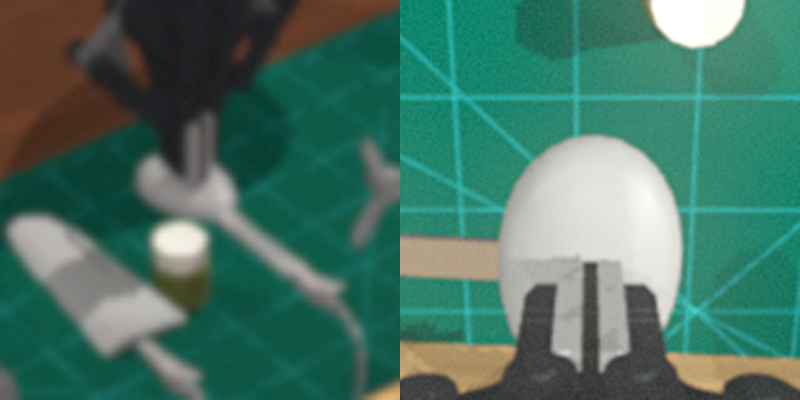

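The scene crop shows the fingertips resting mid-bowl at (200,180), clear of the wing. The wrist crop shows them on the bowl at (590,300). Contact force is about 1.9 N. I'll hold a little longer, then lift.

{"method": "arm_command", "body": {"series": [[0,0,0,0,0,0,1],[0,0,0,0,0,0,1],[0,0,0,0,0,0,1],[0,0,0,0,0,0,1],[0,0,0,0,0,0,1],[0,0,0,0,0,0,1]]}}

```text
time: 4.9
eef_pos: [497.0, 53.6, 136.3]
orientation: [-0.0, 1.0, -0.0, -0.0]
force: [-2.7, 0.8, 2.0]
width: -0.4
gripper_force: 1.1
```

{"method": "arm_command", "body": {"series": [[0,0,-2,0,0,0,1],[0,0,-4,0,0,0,1],[0,0,-6,0,0,0,1],[0,0,-9,0,0,0,1],[0,0,-15,0,0,0,1],[0,0,-35,0,0,0,1],[0,0,-65,0,0,0,1],[0,0,-95,0,0,0,1]]}}

```text
time: 5.57
eef_pos: [496.7, 53.4, 232.3]
orientation: [-0.0, 1.0, -0.0, -0.001]
force: [0.6, 1.5, 0.5]
width: 0.0
gripper_force: 0.0
```

{"method": "arm_command", "body": {"series": [[0,0,-25,0,0,0,1],[0,0,-40,0,0,0,1],[0,0,-45,0,0,0,1],[0,0,-45,0,0,0,1],[0,0,-45,0,0,0,1],[0,0,-45,0,0,0,1],[0,0,-45,0,0,0,1],[0,0,-45,0,0,0,1]]}}

```text
time: 6.23
eef_pos: [496.6, 53.5, 275.2]
orientation: [-0.0, 1.0, -0.0, -0.001]
force: [0.6, -0.3, -0.0]
width: -0.3
gripper_force: 0.0
```

```bash
python3 - <<'E'
from workcell import ctrl
import cv2
s=ctrl.state();print(s["eef_pos"],s["force"],s["time"])
for i in range(8): d=ctrl.get_image("wrist")
cv2.imwrite("pics/end.png",d["img"])
E
```

```text
[496.63920018  53.5321051  275.15356051] [ 0.62760359 -0.29847551 -0.04262643] 6.2333
```

View pics/end.png

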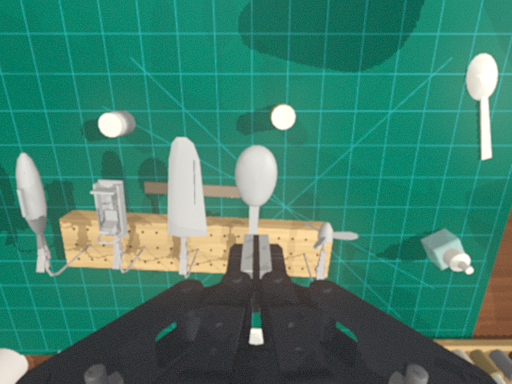

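The spoon is free and level at (256,177), and the neighbouring parts and loose things are where they were. Handing in.

```bash
python3 -c "
from workcell import ctrl
print(ctrl.close_job())"
```

```text
the job is handed in; nothing more can be done
None
```

I rested the fingertips on the back of the grey spoon's bowl at about 2 N for over a second, lifted them about 134 mm above the crown and handed the job in; the hand-in returned no verdict, but the last picture shows the spoon free and nothing in view shifted.

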